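# Nest the graded key bowls and lock the keeper over them

### The arm

A 7-joint arm with a two-finger parallel gripper is mounted at the origin on the work surface. World frame = base frame: x ahead of the robot, y to its left, z up, the work surface at z = 0. Lengths are in m, angles in rad, forces in N, time in s.
With the tool pointing down it reaches from about 0.4 to 0.875 m from the base axis. Payload 19.3 kg.
Tool frame: the origin (TCP) lies at the very end of the fingers, on their centre line; the grasp point (between the pads) lies 19 mm behind it; z points along the fingers, y is the line along which they close (so a half turn about z gives the same grasp; the last joint's range is limited). The gripper opens to 85 mm and grips with 20 to 120 N. Pads are 22 mm wide; open, the fingers measure 114 mm over their backs; the gripper's body (76 mm by 85 mm) begins 54 mm behind the grasp point. The pads swing forward as they close: fully open they stand 13 mm farther back than shut.
Start: joints at [-1.284, 0.521, -0.036, 1.599, 0.021, 1.021, -0.113], TCP at [0.218, 0.586, 0.231] pointing down, gripper open.
Joint ranges: [-2.91, 2.91], [-0.3, 2.13], [-1.5, 1.42], [0.17, 2.43], [-1.26, 4.41], [0.16, 1.93], [-2.52, 2.52]. Speed limits (rad/s): [1.89, 1.89, 2.39, 2.39, 3.01, 3.01, 3.01].

### API

Orientations are given as a rotation vector (axis times angle).
In Python, from station import manip, viewer gives the robot as it stands.
- The arm moves only by the tool play_rows, never from a script. Its argument "rows" is text: rows parted by semicolons, each of 6 numbers parted by spaces: the shift along the world's x, y, z scaled (see below), then the turn, a rotation vector about the world's x, y, z scaled (see below). In form: dx dy dz ax ay az; .... A call has 1 to 5 rows; each row shifts and turns the commanded pose from where the row before left it; what a row does not reach is not made up. The controller multiplies each number of a shift by 0.02 m and each number of a turn by 0.1 rad. A row lasts 1/12 s, in which the tool goes at most 41.7 mm and 7.16 degrees, less where a joint would pass 70% of its speed; a pose out of reach is approached as far as the arm can. A call with a number of a shift or a turn outside -1 to 1 is refused whole. A call with a gripper value outside its range is refused whole. "jaw" is the gripper command: -1 is shut, 1 is fully open, values between are in proportion, set as the call begins (left out, the last holds). The fingers move at their own pace and stop on an object; "grip_force" is the grip in N (left out, the last holds). Time passes only in rows, so rows that do not move let the fingers close. It gives the time, the measured TCP pose, the force, the opening and the grip force at its end, in the units of the state.
- manip.observe(): the state, without advancing time (a new reading comes with each control period).
- viewer.capture(name): name is "side" or "top"; returns the picture (384x512x3 uint8, red, green, blue); there is no depth.
- viewer.get_calibration(name): a dict with "intrinsics" (3x3 intrinsics, pixels), "R" (3x3) and "t" (3): a world point X has camera coordinates R X + t. Camera axes: x right, y down, z forward; pixel columns grow to the right and rows downward; lengths in m; the calibration is good to about 2 mm. A picture is of the moment at which its call begins. get_calibration takes no time and is no camera call.
- manip.close_job(): hands the job in; it is judged then, once.
The state is a dict: "time_s": time; "joints": joint angles; "joint_velocities": joint speeds; "effort": joint torques, N m; "tcp_pos": TCP position; "ee_rot": TCP orientation; "wrist_force": force on the tool from outside, world axes, zero at the start; "torque": the same for the moment, N m; "gripper_width": finger opening in m; "grasp_force": force on a finger pad.
Only numpy, scipy, OpenCV 4.12 (cv2) and the standard library are available. Lean on these libraries where they do the work, as an engineer would, in place of code of your own. Each camera call takes 0.05 s, during which the arm holds its last target. There are 200 camera calls.

### The job

Nest the graded bowls in size order on the stowing stand: the red medium bowl into the blue large bowl, which stays on its stand, and the yellow small bowl into the red one, each upright and resting fully on the floor of the next, set down gently and not dropped. Then slide the bronze keeper by its yellow grip all the way to its end stop, so that its bar lies over the nest. Leave everything else on the ledge undisturbed.

Things in the scene. Friction and masses are not known exactly. Their poses are not given: they have to be found in the camera images.
- stand: dark oak stowing board, fixed, 235 x 300 x 18 mm; origin on the table directly below the nest centre (where the large bowl stands). In its frame the board reaches from x -145 to +90 mm and from y -205 to +95 mm; a bronze rail for the keeper runs along its y axis at x = -115 mm. Four low brass blocks (12 mm high, corners to radius 72 mm) centre the large bowl
- nest_center (a point): centre of the nest on the top face of the board, 18 mm above the table; axes as the stand's
- keeper (a joint): travel of the bronze keeper along the stand's +y axis, m: starts near 0 (parked clear of the nest), end stop at 0.160, where its bar crosses over the nest centre. About 2 N of friction; stays where left. A post stands at stand x -115 mm, y -160 mm + travel; from its head a bar 20 mm wide runs to stand x +40 mm, 136 to 146 mm above the table; a fully home nest clears it by 14 mm
- keeper_grip (a point): centre of the top face of the keeper's yellow grip, 182 mm above the table; the grip is a block 34 mm along stand x, 24 mm along stand y (travel direction), 36 mm tall, standing on top of the post; axes as the stand's
- large_bowl: blue bowl without ears, round, conical: outer radius 55 mm at the foot, 76 mm at the rim, 66 mm high, wall 5 mm, floor 6 mm thick (inner floor radius about 50 mm); loose, stands on the stand; origin at the centre of its underside, z up
- medium_bowl: red bowl: outer radius 42 mm at foot, 57 at rim, 62 mm high, wall 5, floor 6 mm thick (inner floor radius about 37), about 200 g; two upright ears at its own +x and -x, each a plate 8 mm thick (radial, centred 55 mm from the axis), 26 mm wide, up to 96 mm above the underside (34 above the rim): pinch one from above, one finger inside the bowl. Origin: centre of underside, z up. Nested yaw is free
- small_bowl: yellow bowl: outer radius 30 mm at foot, 38 at rim, 58 mm high, wall 5, floor 6 mm thick, about 120 g; two upright ears at its own +x and -x, each a plate 8 mm thick (radial, centred 36 mm from the axis), 26 mm wide, up to 92 mm above the underside. Origin: centre of underside, z up. Nested yaw is free, but set its ears across the red one's to leave room for the fingers
- iron_key: bystander: blackened iron rim-lock key lying flat, 132 mm long, 12 mm thick; origin under its middle, shank along its x
- juniper_handle: bystander: turned juniper tool handle with a square brass ferrule, lying, 117 mm long along its x, 32 mm thick; origin under its middle
- chimney: bystander: green glass lantern chimney standing upright, open tube, 170 mm tall, 84 mm across at its belly; origin at the centre of its foot
- escutcheon0: bystander: brass escutcheon plate lying flat, 96 x 46 x 5 mm, long along its y; origin under its centre
- escutcheon1: bystander: brass escutcheon plate, same as the first
- escutcheon2: bystander: brass escutcheon plate, same as the first
Things that resemble listed ones, but are neither listed nor needed, are in the scene too. Several things look just like the small_bowl: the one meant starts farthest to the robot's left. What is shaped like the large_bowl but purple is not meant.

How it is judged:
On the way, in this order (a step that is already met when the one before it is completed fails the run):
1. red bowl fully home in the blue one and yellow bowl fully home in the red one, on the stand, with the keeper still well short of its stop (horizontal distance between large_bowl and nest_center below 0.012 m and height (world z) of large_bowl below 0.022 m and z of medium_bowl in the frame of large_bowl between 0.003 and 0.009 m and horizontal distance between medium_bowl and large_bowl below 0.011 m and z of small_bowl in the frame of medium_bowl between 0.003 and 0.009 m and horizontal distance between small_bowl and medium_bowl below 0.011 m and angle between each of large_bowl, medium_bowl, small_bowl's own z axis and vertical below 0.08 rad and value of joint keeper below 0.08 m), for 0.2 s.
2. keeper slid to its end stop (value of joint keeper above 0.155 m), for 0.2 s.
At the end, for the whole second after the job is handed in: Blue bowl within 12 mm of the nest centre; red stands in blue and yellow in red, each underside 3 to 9 mm above the next bowl's underside and axes within 11 mm; all three upright within 0.08 rad and at rest; keeper within 5 mm of its end stop (horizontal distance between large_bowl and nest_center below 0.012 m and height (world z) of large_bowl below 0.022 m and z of medium_bowl in the frame of large_bowl between 0.003 and 0.009 m and horizontal distance between medium_bowl and large_bowl below 0.011 m and z of small_bowl in the frame of medium_bowl between 0.003 and 0.009 m and horizontal distance between small_bowl and medium_bowl below 0.011 m and angle between each of large_bowl, medium_bowl, small_bowl's own z axis and vertical below 0.08 rad and value of joint keeper above 0.155 m and linear speed of each of large_bowl, medium_bowl, small_bowl below 0.02 m/s); the robot touches nothing.
It fails at once if the red or yellow bowl is dropped (falls free faster than 0.7 m/s, a drop of about 25 mm) ((linear speed of medium_bowl above 0.7 m/s and contact force between medium_bowl and anything else below 0.05 N) or (linear speed of small_bowl above 0.7 m/s and contact force between small_bowl and anything else below 0.05 N)).
It fails at once if the red or yellow bowl is tipped over (angle between any of medium_bowl, small_bowl's own z axis and vertical above 0.7 rad).
It fails at once if the blue bowl is taken off its stand (distance between large_bowl and nest_center above 0.03 m).
It fails at once if a bystander (key, handle, chimney, escutcheon plates) is moved more than 25 mm or the chimney tipped (distance of any of iron_key, juniper_handle, chimney, escutcheon0, escutcheon1, escutcheon2 from where it was at the start of the episode above 0.025 m or angle between chimney's own z axis and vertical above 0.5 rad).
It also fails if it takes over 67 s, if anything falls off the work surface, if the arm or the gripper's body presses on something with over 40 N, if the wrist force passes 120 N, or if a joint passes its speed limit or range.

## Working session

There is one attempt and no reset: what is moved stays moved. The work goes in short steps, Python scripts to look and compute and a tool call to move; the robot and the scene stay as the last step left them, time stands still between calls to the robot, and variables do not carry over. Pictures are saved under pics/ and viewed, at most 10 in all, crops included, and the job is handed in when it is done.

Besides the shell and the picture viewer there is one more tool, called after ">>>" by a JSON object that holds its "op" and its "data", one argument or row to a line. play_rows: Moves the arm, as the interface text tells. Shifts and turns lie within -1 to 1; 1 stands for 0.02 m of shift or 0.1 rad of turn. Its arguments: {"type":"object","properties":{"rows":{"type":"string"},"jaw":{"type":"number"},"grip_force":{"type":"number"}},"required":["rows"]}

```bash
mkdir -p pics; ls; python3 - <<'E'
from station import manip, viewer
import cv2
s=manip.observe(); print({k:s[k] for k in ("time_s","tcp_pos","ee_rot","gripper_width")})
for n in("top","side"):
    im=viewer.capture(n); cv2.imwrite(f"pics/{n}0.png",im[:,:,::-1]); c=viewer.get_calibration(n); print(n,c)
E
```

```text
pics
{'time_s': 0.0, 'tcp_pos': array([0.21820483, 0.58531566, 0.23074414]), 'ee_rot': array([-5.57466749e-01, -3.09163281e+00,  1.72091738e-03]), 'gripper_width': 0.08569919910856326}
top {'intrinsics': array([[382.74920677,   0.        , 257.16200478],
       [  0.        , 382.74920677, 193.57215356],
       [  0.        ,   0.        ,   1.        ]]), 'R': array([[-0.00574818, -0.99990781,  0.01230201],
       [-0.98218386,  0.00333461, -0.18789293],
       [ 0.18783458, -0.01316287, -0.98211247]]), 't': array([0.00517027, 0.56434272, 1.07394909])}
side {'intrinsics': array([[406.72816361,   0.        , 259.73937362],
       [  0.        , 406.72816361, 190.08519017],
       [  0.        ,   0.        ,   1.        ]]), 'R': array([[-0.99047085, -0.13767608, -0.00357746],
       [-0.10195924,  0.75048363, -0.65297675],
       [ 0.0925841 , -0.64638968, -0.7573695 ]]), 't': array([0.54126931, 0.14395842, 1.04700003])}
```

View pics/top0.png

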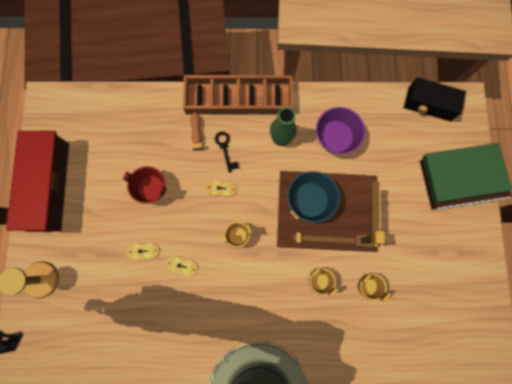

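View pics/side0.png

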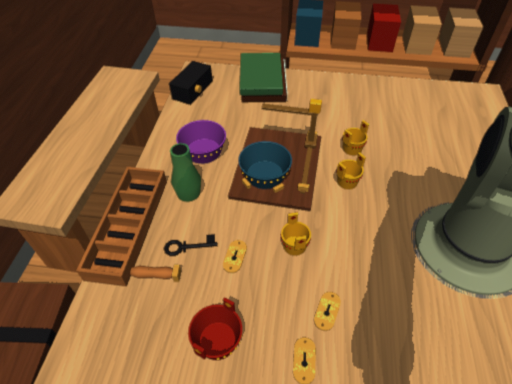

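```bash
cat > h.py <<'E'
from station import manip, viewer
import cv2, numpy as np
def ray(n,px,z):
    c=viewer.get_calibration(n); K,R,t=c["intrinsics"],c["R"],c["t"]
    px=np.atleast_2d(px).astype(float)
    d=np.c_[px,np.ones(len(px))]@np.linalg.inv(K).T@R; o=-R.T@t
    return o+d*((z-o[2])/d[:,2])[:,None]
def proj(n,X):
    c=viewer.get_calibration(n); p=np.atleast_2d(X)@c["R"].T+c["t"]; p=p@c["intrinsics"].T
    return p[:,:2]/p[:,2:]
E
python3 - <<'E'
from h import *
np.set_printoptions(precision=3,suppress=True)
print("board top",ray("top",[[280,172],[380,174],[278,247],[378,250]],.018))
print("board side",ray("side",[[245,128],[322,137],[310,207],[232,195]],.018))
print("red",ray("top",[147,184],.062),ray("side",[217,327],.062))
print("yel",ray("top",[238,235],.058),ray("side",[295,235],.058))
print("blue",ray("top",[314,197],.084),ray("side",[265,163],.084))
print("grip",ray("top",[380,237],.182),ray("side",[315,104],.182))
T=cv2.imread("pics/top0.png");S=cv2.imread("pics/side0.png")
f=lambda I,x,y,w,h:cv2.resize(I[y:y+h,x:x+w],(400,300),interpolation=cv2.INTER_CUBIC)
cv2.imwrite("pics/m.png",np.vstack([np.hstack([f(T,110,155,80,60),f(S,175,290,80,60)]),np.hstack([f(T,200,205,80,60),f(S,255,205,80,60)])]))
cv2.imwrite("pics/m2.png",np.hstack([f(T,265,165,128,96),f(S,225,90,128,96)]))
E
```

```text
board top [[ 0.638 -0.069  0.018]
 [ 0.631 -0.377  0.018]
 [ 0.41  -0.059  0.018]
 [ 0.399 -0.356  0.018]]
board side [[ 0.645 -0.358  0.018]
 [ 0.395 -0.348  0.018]
 [ 0.416 -0.058  0.018]
 [ 0.635 -0.072  0.018]]
red [[0.592 0.325 0.062]] [[0.591 0.322 0.062]]
yel [[0.443 0.058 0.058]] [[0.449 0.067 0.058]]
blue [[ 0.548 -0.16   0.084]] [[ 0.551 -0.144  0.084]]
grip [[ 0.426 -0.309  0.182]] [[ 0.431 -0.297  0.182]]
```

View pics/m.png

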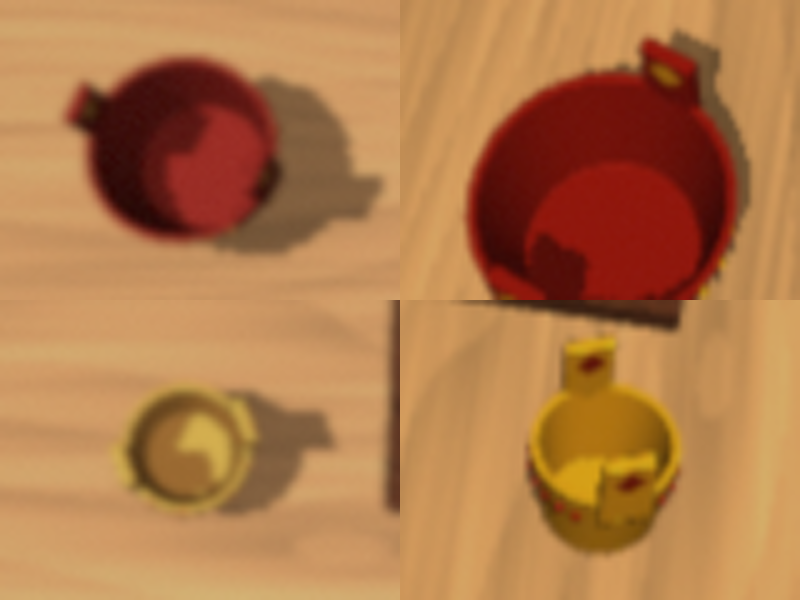

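View pics/m2.png

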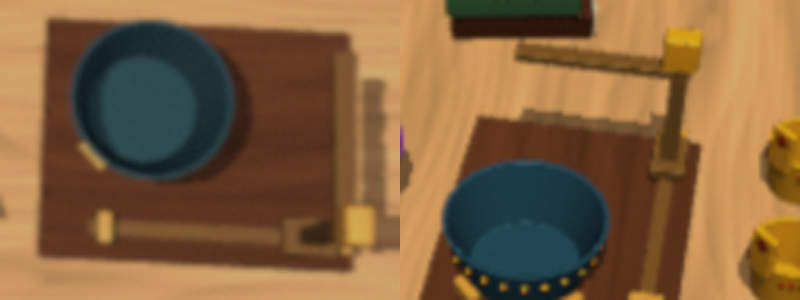

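```bash
python3 - <<'E'
from h import *
from scipy.spatial.transform import Rotation as Ro
np.set_printoptions(precision=3,suppress=True)
# stand from corners
P=(ray("top",[[280.4,170.9],[377,175.7],[277.2,246.7],[377,251]],.018)+ray("side",[[232,195],[245.5,128],[310,207],[322,137]],.018)[[0,1,2,3]])/2
L=np.array([[90,95],[90,-205],[-145,95],[-145,-205]])/1000
print(P[:,:2]); a=L-L.mean(0); b=P[:,:2]-P[:,:2].mean(0)
th=np.arctan2((a[:,0]*b[:,1]-a[:,1]*b[:,0]).sum(),(a*b).sum()); c,s=np.cos(th),np.sin(th); M=np.array([[c,-s],[s,c]])
o=P[:,:2].mean(0)-M@L.mean(0); print("stand yaw",th,"nest",o,"grip",o+M@[-.115,-.16])
f=lambda x,y,cx,cy,k:[x/k+cx-.0,y/k+cy]
t=lambda x,y:f(x,y,110,155,5); sd=lambda x,y:f(x-400,y,175,290,5)
print("blue rim",ray("top",f(153.5,99,265,165,3.125),.084),ray("side",f(526-400,217,225,90,3.125),.084))
print("grip meas",ray("top",f(360,226,265,165,3.125),.182),ray("side",f(682-400,36,225,90,3.125),.182))
print("red rim",ray("top",t(183.5,148.5),.062), "ears",ray("top",[t(80,100),t(270,175)],.094),"side ear",ray("side",sd(668,52),.096))
t=lambda x,y:f(x,y-300,200,205,5); sd=lambda x,y:f(x-400,y-300,255,205,5)
print("yel rim",ray("top",t(188,450),.058),ray("side",sd(605,445),.058),"ears",ray("top",[t(122,468),t(245,418)],.09),"side",ray("side",[sd(590,345),sd(628,463)],.092))
print("others",ray("top",[[323,280],[374,286]],.058))
s=manip.observe(); print(Ro.from_rotvec(s["ee_rot"]).as_matrix())
E
```

```text
[[ 0.638 -0.071]
 [ 0.634 -0.363]
 [ 0.413 -0.057]
 [ 0.396 -0.35 ]]
stand yaw -0.04440791098208222 nest [ 0.55  -0.156] grip [ 0.428 -0.311]
blue rim [[ 0.549 -0.16   0.084]] [[ 0.552 -0.158  0.084]]
grip meas [[ 0.425 -0.31   0.182]] [[ 0.43  -0.308  0.182]]
red rim [[0.59  0.326 0.062]] ears [[0.612 0.377 0.094]
 [0.568 0.267 0.094]] side ear [[0.573 0.276 0.096]]
yel rim [[0.443 0.06  0.058]] [[0.447 0.064 0.058]] ears [[0.43  0.095 0.09 ]
 [0.458 0.026 0.09 ]] side [[0.459 0.029 0.092]
 [0.436 0.096 0.092]]
others [[ 0.315 -0.181  0.058]
 [ 0.298 -0.325  0.058]]
[[-0.937  0.349 -0.   ]
 [ 0.349  0.937 -0.001]
 [-0.    -0.001 -1.   ]]
```

>>> {"op": "play_rows", "data": {
  "rows": "0.98 -0.87 0 0 0 0;0.98 -0.87 0 0 0 0;0.98 -0.87 0 0 0 0;0.98 -0.87 0 0 0 0;0.98 -0.87 0 0 0 0",
  "jaw": 1,
  "grip_force": 60
}}

```text
time_s: 0.52
tcp_pos: [0.317, 0.4976, 0.231]
ee_rot: [-0.557, -3.092, 0.001]
wrist_force: [0.4, 0.9, -0.2]
gripper_width: 0.0853
grasp_force: 0.0
```

>>> {"op": "play_rows", "data": {
  "rows": "0.98 -0.87 0 0 0 0;0.98 -0.87 0 0 0 0;0.98 -0.87 0 0 0 0;0.98 -0.87 0 0 0 0;0.98 -0.87 0 0 0 0"
}}

```text
time_s: 0.93
tcp_pos: [0.415, 0.4105, 0.2311]
ee_rot: [-0.557, -3.091, 0.001]
wrist_force: [0.7, 0.3, -0.4]
gripper_width: 0.0853
grasp_force: 0.0
```

>>> {"op": "play_rows", "data": {
  "rows": "0.98 -0.87 0 0 0 0;0.98 -0.87 0 0 0 0;0.98 -0.87 0 0 0 0;0.98 -0.87 0 0 0 0;0.98 -0.87 0 0 0 0"
}}

```text
time_s: 1.35
tcp_pos: [0.513, 0.3235, 0.231]
ee_rot: [-0.557, -3.091, 0.001]
wrist_force: [0.3, -0.2, 0.3]
gripper_width: 0.0855
grasp_force: 0.0
```

>>> {"op": "play_rows", "data": {
  "rows": "0.98 -0.87 0 0 0 0;0.98 -0.87 0 0 0 0;0.9 -0.8 0 0 0 0;0 0 0 0 0 0;0 0 0 0 0 0"
}}

```text
time_s: 1.77
tcp_pos: [0.5701, 0.2725, 0.2308]
ee_rot: [-0.561, -3.091, 0.001]
wrist_force: [-0.9, -0.0, -0.0]
gripper_width: 0.0853
grasp_force: 0.0
```

>>> {"op": "play_rows", "data": {
  "rows": "0 0 -1 0 0 0;0 0 -1 0 0 0;0 0 -1 0 0 0;0 0 -1 0 0 0;0 0 -1 0 0 0"
}}

```text
time_s: 2.18
tcp_pos: [0.5685, 0.2749, 0.1303]
ee_rot: [-0.555, -3.092, -0.0]
wrist_force: [-0.1, -0.5, -0.9]
gripper_width: 0.0849
grasp_force: 0.0
```

>>> {"op": "play_rows", "data": {
  "rows": "0 0 -1 0 0 0;0 0 -1 0 0 0;0 0 -0.5 0 0 0;0 0 -0.5 0 0 0;0 0 0 0 0 0"
}}

```text
time_s: 2.6
tcp_pos: [0.5685, 0.274, 0.0698]
ee_rot: [-0.556, -3.09, 0.002]
wrist_force: [-0.6, -0.3, 0.1]
gripper_width: 0.0852
grasp_force: 0.0
```

>>> {"op": "play_rows", "data": {
  "rows": "0 0 0 0 0 0;0 0 0 0 0 0;0 0 0 0 0 0;0 0 0 0 0 0;0 0 0 0 0 0",
  "jaw": -1
}}

```text
time_s: 3.02
tcp_pos: [0.5698, 0.2739, 0.0719]
ee_rot: [0.557, 3.091, 0.001]
wrist_force: [-0.3, -0.5, -0.4]
gripper_width: 0.0257
grasp_force: 0.0
```

>>> {"op": "play_rows", "data": {
  "rows": "0 0 0 0 0 0;0 0 0 0 0 0;0 0 0 0 0 0;0 0 0 0 0 0;0 0 0 0 0 0"
}}

```text
time_s: 3.43
tcp_pos: [0.57, 0.2744, 0.0719]
ee_rot: [0.557, 3.091, 0.002]
wrist_force: [0.3, 0.8, 6.6]
gripper_width: 0.0066
grasp_force: 59.0
```

>>> {"op": "play_rows", "data": {
  "rows": "0 0 0.3 0 0 0;0 0 0.6 0 0 0;0 0 1 0 0 0;0 0 1 0 0 0;0 0 1 0 0 0"
}}

```text
time_s: 3.85
tcp_pos: [0.5693, 0.2734, 0.1509]
ee_rot: [-0.558, -3.091, 0.001]
wrist_force: [0.5, 1.3, -3.0]
gripper_width: 0.0066
grasp_force: 58.8
```

>>> {"op": "play_rows", "data": {
  "rows": "0 0 1 0 0 0;0 0 1 0 0 0;0 0 0.3 0 0 0;0 0 0 0 0 0;0 0 0 0 0 0"
}}

```text
time_s: 4.27
tcp_pos: [0.5692, 0.2736, 0.1949]
ee_rot: [-0.557, -3.091, 0.0]
wrist_force: [-0.2, -0.1, -3.1]
gripper_width: 0.0068
grasp_force: 58.8
```

```bash
python3 - <<'E'
from h import *
S=viewer.capture("side")[:,:,::-1];T=viewer.capture("top")[:,:,::-1]
cv2.imwrite("pics/lift.png",np.hstack([cv2.resize(S[210:384,120:320],(400,348)),cv2.resize(T[100:274,80:280],(400,348))]))
E
```

```text
(no output)
```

View pics/lift.png

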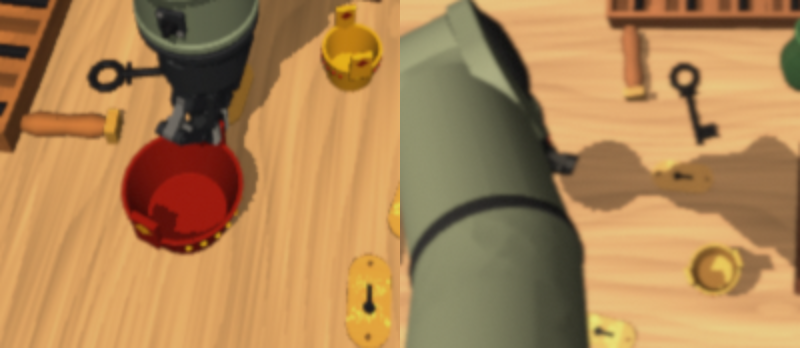

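>>> {"op": "play_rows", "data": {
  "rows": "-0.17 -0.98 0 0 0 -0.75;-0.17 -0.98 0 0 0 -0.75;-0.17 -0.98 0 0 0 -0.75;-0.17 -0.98 0 0 0 -0.75;-0.17 -0.98 0 0 0 -0.75"
}}

```text
time_s: 4.78
tcp_pos: [0.5518, 0.1747, 0.1941]
ee_rot: [-1.129, -2.93, 0.002]
wrist_force: [0.4, 0.7, -2.3]
gripper_width: 0.007
grasp_force: 58.8
```

>>> {"op": "play_rows", "data": {
  "rows": "-0.17 -0.98 0 0 0 -0.75;-0.17 -0.98 0 0 0 -0.75;-0.17 -0.98 0 0 0 -0.75;-0.17 -0.98 0 0 0 -0.75;-0.17 -0.98 0 0 0 -0.75"
}}

```text
time_s: 5.2
tcp_pos: [0.5348, 0.0767, 0.1943]
ee_rot: [-1.656, -2.669, 0.002]
wrist_force: [0.5, -0.9, -2.1]
gripper_width: 0.0065
grasp_force: 58.8
```

>>> {"op": "play_rows", "data": {
  "rows": "-0.17 -0.98 0 0 0 -0.75;-0.17 -0.98 0 0 0 -0.75;-0.17 -0.98 0 0 0 -0.75;-0.17 -0.98 0 0 0 -0.75;-0.17 -0.98 0 0 0 -0.75"
}}

```text
time_s: 5.62
tcp_pos: [0.5178, -0.0211, 0.1944]
ee_rot: [-2.124, -2.313, 0.002]
wrist_force: [0.8, 0.5, -2.1]
gripper_width: 0.0068
grasp_force: 58.8
```

>>> {"op": "play_rows", "data": {
  "rows": "-0.17 -0.98 0 0 0 -0.75;-0.17 -0.98 0 0 0 -0.75;-0.17 -0.98 0 0 0 -0.75;-0.17 -0.98 0 0 0 -0.75;-0.17 -0.6 0 0 0 -0.75"
}}

```text
time_s: 6.03
tcp_pos: [0.501, -0.1135, 0.1953]
ee_rot: [2.523, 1.871, -0.001]
wrist_force: [-0.0, -0.3, -2.8]
gripper_width: 0.0067
grasp_force: 58.9
```

>>> {"op": "play_rows", "data": {
  "rows": "-0.17 -0.38 0 0 0 -0.75;0 0 0 0 0 0;0 0 0 0 0 0"
}}

```text
time_s: 6.28
tcp_pos: [0.498, -0.1187, 0.1952]
ee_rot: [-2.584, -1.786, 0.0]
wrist_force: [-0.2, 0.3, -2.7]
gripper_width: 0.0066
grasp_force: 58.9
```

```bash
python3 - <<'E'
from h import *
from scipy.spatial.transform import Rotation as Ro
s=manip.observe(); print(s["joints"],Ro.from_rotvec(s["ee_rot"]).as_matrix()[:,1])
S=viewer.capture("side")[:,:,::-1];T=viewer.capture("top")[:,:,::-1]
cv2.imwrite("pics/over.png",np.hstack([cv2.resize(S[70:220,190:340],(400,400)),cv2.resize(T[130:280,250:400],(400,400))]))
E
```

```text
[-0.25343158  0.43185674  0.49382784  1.95099525 -0.27354938  0.82426278
  0.02833062] [ 9.35438957e-01 -3.53488194e-01 -2.33414842e-04]
```

View pics/over.png

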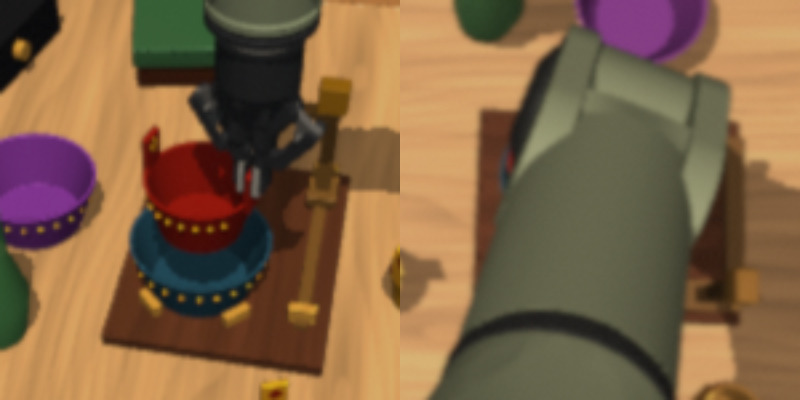

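>>> {"op": "play_rows", "data": {
  "rows": "0.02 -0.5 0 0 0 0;0 -0.47 0 0 0 0;0 0 0 0 0 0;0 0 0 0 0 0"
}}

```text
time_s: 6.72
tcp_pos: [0.4985, -0.1383, 0.1953]
ee_rot: [2.585, 1.785, -0.0]
wrist_force: [-1.0, 0.5, -3.3]
gripper_width: 0.0072
grasp_force: 58.9
```

```bash
python3 - <<'E'
from h import *
print(ray("side",[190+200/2.667,70+185/2.667],.185))
S=viewer.capture("side")
h=cv2.cvtColor(S,cv2.COLOR_RGB2HSV); m=((h[...,0]<6)|(h[...,0]>174))&(h[...,1]>150)
m[:,:230]=0;m[:,300:]=0;m[:90]=0;m[190:]=0
ys,xs=np.nonzero(m); 
for y in range(ys.min(),ys.max()+1,4): r=xs[ys==y]; print(y,r.min(),r.max())
p=manip.observe()["tcp_pos"]; c=p+[.0515,-.0194,0]; print(p)
a=np.linspace(0,6.28,60); E=np.c_[c[0]+.057*np.cos(a),c[1]+.057*np.sin(a),np.full(60,p[2]-.01)]
q=proj("side",E); print("expected rim",q.min(0),q.max(0))
E
```

```text
[[ 0.55018435 -0.12913046  0.185     ]]
113 249 249
117 245 247
121 245 275
125 245 277
129 245 284
133 246 283
137 247 283
141 249 286
145 253 283
149 251 281
153 253 279
157 257 275
[ 0.49846643 -0.13781371  0.19524855]
expected rim [244.60562338 118.05101287] [288.36489153 147.14687079]
```

>>> {"op": "play_rows", "data": {
  "rows": "0 0 -0.8 0 0 0;0 0 -0.9 0 0 0;0 0 -0.9 0 0 0;0 0 -0.8 0 0 0;0 0 -0.4 0 0 0"
}}

```text
time_s: 7.18
tcp_pos: [0.4979, -0.137, 0.1177]
ee_rot: [-2.583, -1.787, 0.002]
wrist_force: [-0.9, -0.4, -1.8]
gripper_width: 0.0067
grasp_force: 58.9
```

>>> {"op": "play_rows", "data": {
  "rows": "0 0 -0.3 0 0 0;0 0 -0.2 0 0 0;0 0 -0.2 0 0 0;0 0 -0.2 0 0 0;0 0 -0.1 0 0 0"
}}

```text
time_s: 7.6
tcp_pos: [0.4987, -0.1375, 0.0992]
ee_rot: [2.584, 1.787, 0.001]
wrist_force: [-0.2, 0.1, -3.0]
gripper_width: 0.0069
grasp_force: 58.8
```

>>> {"op": "play_rows", "data": {
  "rows": "0 0 -0.1 0 0 0;0 0 0 0 0 0;0 0 0 0 0 0"
}}

```text
time_s: 7.85
tcp_pos: [0.4986, -0.1376, 0.0974]
ee_rot: [2.584, 1.786, 0.0]
wrist_force: [-0.4, 0.3, -3.1]
gripper_width: 0.0067
grasp_force: 58.8
```

Still hanging free; continue in small steps until contact.

>>> {"op": "play_rows", "data": {
  "rows": "0 0 -0.1 0 0 0;0 0 -0.05 0 0 0;0 0 0 0 0 0"
}}

```text
time_s: 8.1
tcp_pos: [0.4988, -0.1377, 0.0959]
ee_rot: [2.584, 1.786, 0.003]
wrist_force: [-11.3, 3.6, 36.9]
gripper_width: 0.007
grasp_force: 64.9
```

>>> {"op": "play_rows", "data": {
  "rows": "0 0 -0.05 0 0 0;0 0 0 0 0 0"
}}

```text
time_s: 8.27
tcp_pos: [0.4988, -0.1377, 0.0958]
ee_rot: [-2.585, -1.786, -0.004]
wrist_force: [-18.6, 6.5, 64.1]
gripper_width: 0.0067
grasp_force: 68.7
```

>>> {"op": "play_rows", "data": {
  "rows": "0 0 0.08 0 0 0;0 0 0 0 0 0"
}}

```text
time_s: 8.43
tcp_pos: [0.499, -0.1376, 0.0959]
ee_rot: [2.584, 1.786, 0.002]
wrist_force: [-8.0, 2.6, 29.2]
gripper_width: 0.0072
grasp_force: 63.9
```

>>> {"op": "play_rows", "data": {
  "rows": "0 0 0 0 0 0;0 0 0 0 0 0;0 0 0 0 0 0",
  "jaw": -0.2
}}

```text
time_s: 8.68
tcp_pos: [0.4986, -0.1376, 0.0949]
ee_rot: [2.584, 1.787, 0.0]
wrist_force: [0.0, 0.0, -0.1]
gripper_width: 0.0341
grasp_force: 0.0
```

>>> {"op": "play_rows", "data": {
  "rows": "0 0 0.3 0 0 0;0 0 1 0 0 0;0 0 1 0 0 0;0 0 1 0 0 0;0 0 1 0 0 0"
}}

```text
time_s: 9.1
tcp_pos: [0.4983, -0.1377, 0.1821]
ee_rot: [2.584, 1.786, -0.0]
wrist_force: [0.7, 0.1, 0.5]
gripper_width: 0.0341
grasp_force: 0.0
```

>>> {"op": "play_rows", "data": {
  "rows": "-0.2 0.9 0.2 0 0 -0.95;-0.22 0.92 0.2 0 0 -0.95;-0.22 0.92 0 0 0 -0.95;-0.22 0.92 0 0 0 -0.95;-0.22 0.92 0 0 0 -0.95",
  "jaw": 0.3
}}

```text
time_s: 9.52
tcp_pos: [0.4767, -0.0452, 0.1893]
ee_rot: [-2.935, -1.121, -0.001]
wrist_force: [0.9, 0.5, 0.5]
gripper_width: 0.0557
grasp_force: 0.0
```

>>> {"op": "play_rows", "data": {
  "rows": "-0.22 0.92 0 0 0 -0.95;-0.22 0.92 0 0 0 -0.95;-0.22 0.92 0 0 0 -0.95;-0.22 0.92 0 0 0 -0.95;0 0 0 0 0 0"
}}

```text
time_s: 9.93
tcp_pos: [0.4586, 0.0309, 0.1889]
ee_rot: [-3.092, -0.55, 0.001]
wrist_force: [0.5, 1.5, -0.7]
gripper_width: 0.0552
grasp_force: 0.0
```

>>> {"op": "play_rows", "data": {
  "rows": "0 0 0 0 0 0"
}}

```text
time_s: 10.02
tcp_pos: [0.4592, 0.0285, 0.1891]
ee_rot: [-3.091, -0.559, 0.0]
wrist_force: [-0.4, -0.7, 0.4]
gripper_width: 0.0556
grasp_force: 0.0
```

```bash
python3 - <<'E'
from h import *
from scipy.spatial.transform import Rotation as Ro
s=manip.observe(); y=Ro.from_rotvec(s["ee_rot"]).as_matrix()[:,1]; print(s["tcp_pos"],np.degrees(np.arctan2(y[1],y[0])),s["joints"])
S=viewer.capture("side")[:,:,::-1]
cv2.imwrite("pics/y.png",cv2.resize(S[80:260,190:370],(600,600)))
E
```

```text
[0.45922659 0.02848315 0.18908037] -69.50963067475888 [-0.76492278  0.41399972  0.74759017  2.08894643 -0.39873464  0.78174833
 -0.9837687 ]
```

View pics/y.png

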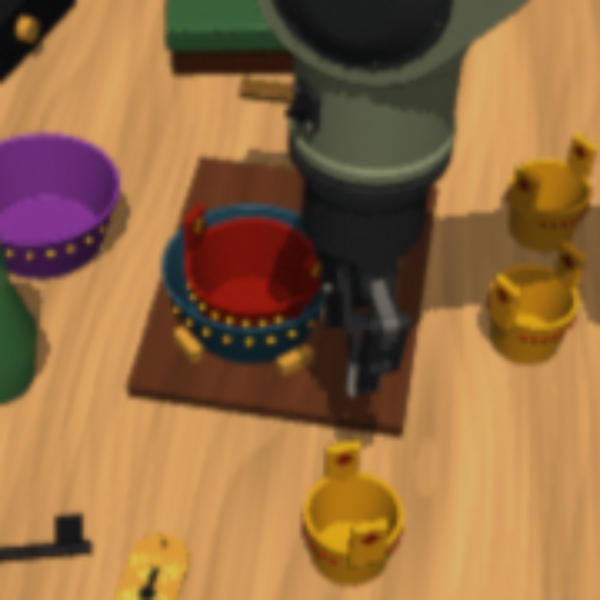

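>>> {"op": "play_rows", "data": {
  "rows": "-0.03 -0.03 -1 0 0 0;0 0 -1 0 0 0;0 0 -1 0 0 0;0 0 -1 0 0 0;0 0 -1 0 0 0"
}}

```text
time_s: 10.48
tcp_pos: [0.4589, 0.026, 0.0881]
ee_rot: [3.092, 0.554, 0.001]
wrist_force: [0.0, -0.4, -0.4]
gripper_width: 0.0558
grasp_force: 0.0
```

>>> {"op": "play_rows", "data": {
  "rows": "0 0 -0.6 0 0 0;0 0 -0.3 0 0 0;0 0 0 0 0 0;0 0 0 0 0 0"
}}

```text
time_s: 10.82
tcp_pos: [0.459, 0.0263, 0.0713]
ee_rot: [3.092, 0.553, 0.0]
wrist_force: [0.5, -0.4, -0.4]
gripper_width: 0.0554
grasp_force: 0.0
```

>>> {"op": "play_rows", "data": {
  "rows": "0 0 0 0 0 0;0 0 0 0 0 0;0 0 0 0 0 0;0 0 0 0 0 0;0 0 0 0 0 0",
  "jaw": -1
}}

```text
time_s: 11.23
tcp_pos: [0.4591, 0.0271, 0.0714]
ee_rot: [-3.092, -0.555, -0.001]
wrist_force: [-0.9, 0.2, 10.4]
gripper_width: 0.0067
grasp_force: 59.1
```

>>> {"op": "play_rows", "data": {
  "rows": "0 0 0 0 0 0;0 0 0 0 0 0;0 0 0 0 0 0"
}}

```text
time_s: 11.48
tcp_pos: [0.4591, 0.0271, 0.0714]
ee_rot: [-3.092, -0.554, -0.002]
wrist_force: [-1.4, -0.6, 9.3]
gripper_width: 0.0068
grasp_force: 59.0
```

>>> {"op": "play_rows", "data": {
  "rows": "0 0 0.3 0 0 0;0 0 0.7 0 0 0;0 0 1 0 0 0;0 0 1 0 0 0;0 0 1 0 0 0"
}}

```text
time_s: 11.9
tcp_pos: [0.4584, 0.0269, 0.1521]
ee_rot: [3.092, 0.554, -0.001]
wrist_force: [-0.2, -0.1, -1.3]
gripper_width: 0.0066
grasp_force: 58.8
```

>>> {"op": "play_rows", "data": {
  "rows": "0 0 1 0 0 0;0 0 1 0 0 0;0 0 1 0 0 0;0 0 0.3 0 0 0;0 0 0 0 0 0"
}}

```text
time_s: 12.32
tcp_pos: [0.4592, 0.0273, 0.2181]
ee_rot: [-3.091, -0.555, -0.004]
wrist_force: [-0.5, 1.2, -1.0]
gripper_width: 0.0067
grasp_force: 58.8
```

>>> {"op": "play_rows", "data": {
  "rows": "0.36 -0.99 0 0 0 -0.65;0.36 -0.99 0 0 0 -0.65;0.36 -0.99 0 0 0 -0.65;0.36 -0.99 0 0 0 -0.65;0.36 -0.99 0 0 0 -0.65"
}}

```text
time_s: 12.73
tcp_pos: [0.4944, -0.0729, 0.2158]
ee_rot: [3.141, 0.042, -0.002]
wrist_force: [0.5, 0.9, -1.6]
gripper_width: 0.0064
grasp_force: 58.8
```

>>> {"op": "play_rows", "data": {
  "rows": "0.36 -0.99 0 0 0 -0.65;0.36 -0.99 0 0 0 -0.65;0.36 -0.99 0 0 0 -0.65;0.36 -0.99 0 0 0 -0.65;0.36 -0.99 0 0 0 -0.65"
}}

```text
time_s: 13.15
tcp_pos: [0.5305, -0.1719, 0.2155]
ee_rot: [-3.107, 0.467, 0.003]
wrist_force: [0.1, 0.5, -1.6]
gripper_width: 0.0064
grasp_force: 58.8
```

>>> {"op": "play_rows", "data": {
  "rows": "0.32 -0.99 0 0 0 -0.65;0 0 0 0 0 0;0 0 0 0 0 0"
}}

```text
time_s: 13.4
tcp_pos: [0.5365, -0.1918, 0.2154]
ee_rot: [3.09, -0.565, -0.003]
wrist_force: [0.4, 0.1, -1.9]
gripper_width: 0.0066
grasp_force: 58.9
```

```bash
python3 - <<'E'
from h import *
from scipy.spatial.transform import Rotation as Ro
s=manip.observe(); y=Ro.from_rotvec(s["ee_rot"]).as_matrix()[:,1]; print(s["tcp_pos"],y)
S=viewer.capture("side")[:,:,::-1]
cv2.imwrite("pics/y2.png",cv2.resize(S[70:220,190:340],(600,600),interpolation=cv2.INTER_CUBIC))
p=s["tcp_pos"]; c=p-.036*y; a=np.linspace(0,6.28,80)
E=lambda c,r,z:np.c_[c[0]+r*np.cos(a),c[1]+r*np.sin(a),np.full(80,z)]
g=lambda q:((np.array([q.min(0),q.max(0)])-[190,70])*4).round().tolist()
print("yellow rim crop box",g(proj("side",E(c,.038,p[2]-.0134))))
print("red rim crop box",g(proj("side",E([.5501,-.1571],.057,.086))))
E
```

```text
[ 0.53645805 -0.19176154  0.21544979] [-0.35415543 -0.93518598  0.00105956]
yellow rim crop box [[248.0, 190.0], [367.0, 267.0]]
red rim crop box [[223.0, 301.0], [386.0, 417.0]]
```

View pics/y2.png

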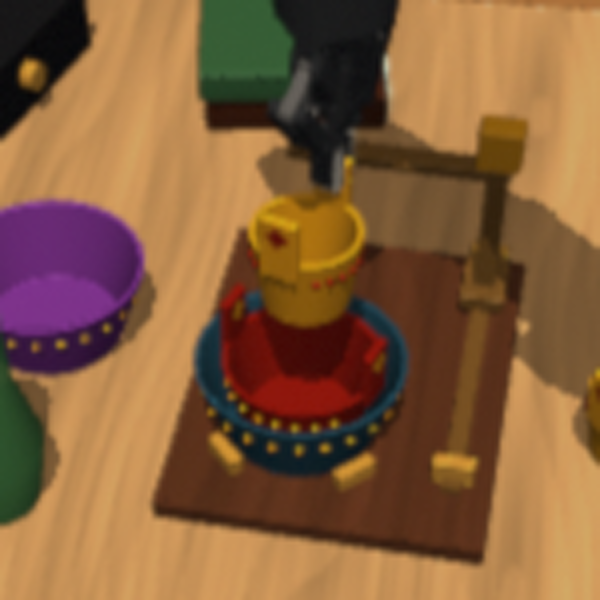

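>>> {"op": "play_rows", "data": {
  "rows": "0.05 0.05 -0.8 0 0 0;0 0 -1 0 0 0;0 0 -1 0 0 0;0 0 -0.8 0 0 0;0 0 -0.6 0 0 0"
}}

```text
time_s: 13.87
tcp_pos: [0.5375, -0.1885, 0.131]
ee_rot: [-3.091, 0.56, 0.003]
wrist_force: [0.4, 0.0, -1.8]
gripper_width: 0.0067
grasp_force: 58.8
```

>>> {"op": "play_rows", "data": {
  "rows": "0 0 -0.5 0 0 0;0 0 -0.3 0 0 0;0 0 -0.2 0 0 0;0 0 -0.2 0 0 0;0 0 0 0 0 0"
}}

```text
time_s: 14.28
tcp_pos: [0.5381, -0.1897, 0.1087]
ee_rot: [-3.091, 0.563, 0.0]
wrist_force: [-0.4, -0.4, -2.0]
gripper_width: 0.0067
grasp_force: 58.8
```

>>> {"op": "play_rows", "data": {
  "rows": "0 0 -0.1 0 0 0;0 0 0 0 0 0"
}}

```text
time_s: 14.45
tcp_pos: [0.5382, -0.1898, 0.107]
ee_rot: [-3.091, 0.563, -0.001]
wrist_force: [-0.0, -0.0, -0.2]
gripper_width: 0.0065
grasp_force: 58.8
```

>>> {"op": "play_rows", "data": {
  "rows": "0 0 -0.1 0 0 0;0 0 0 0 0 0"
}}

```text
time_s: 14.62
tcp_pos: [0.5382, -0.1897, 0.1049]
ee_rot: [-3.091, 0.563, -0.0]
wrist_force: [0.3, 0.6, -1.4]
gripper_width: 0.0067
grasp_force: 58.8
```

>>> {"op": "play_rows", "data": {
  "rows": "0 0 -0.07 0 0 0;0 0 0 0 0 0"
}}

```text
time_s: 14.78
tcp_pos: [0.5381, -0.1897, 0.1034]
ee_rot: [-3.091, 0.563, 0.0]
wrist_force: [0.0, 0.1, -1.2]
gripper_width: 0.0067
grasp_force: 58.8
```

>>> {"op": "play_rows", "data": {
  "rows": "0 0 -0.05 0 0 0;0 0 0 0 0 0"
}}

```text
time_s: 14.95
tcp_pos: [0.5381, -0.1898, 0.1024]
ee_rot: [-3.091, 0.563, 0.0]
wrist_force: [-0.4, 0.4, -1.8]
gripper_width: 0.0068
grasp_force: 58.8
```

Height 0.1024, predicted contact at about 0.1015: close in and release.

>>> {"op": "play_rows", "data": {
  "rows": "0 0 -0.04 0 0 0;0 0 0 0 0 0"
}}

```text
time_s: 15.12
tcp_pos: [0.5381, -0.1898, 0.1016]
ee_rot: [-3.091, 0.563, 0.0]
wrist_force: [-0.1, 0.6, -1.0]
gripper_width: 0.0066
grasp_force: 59.0
```

>>> {"op": "play_rows", "data": {
  "rows": "0 0 0 0 0 0;0 0 0 0 0 0;0 0 0 0 0 0",
  "jaw": -0.4
}}

```text
time_s: 15.37
tcp_pos: [0.5382, -0.1898, 0.1018]
ee_rot: [-3.091, 0.563, -0.0]
wrist_force: [-0.2, 0.8, -0.1]
gripper_width: 0.0254
grasp_force: 0.0
```

>>> {"op": "play_rows", "data": {
  "rows": "0 0 0.3 0 0 0;0 0 1 0 0 0;0 0 1 0 0 0;0 0 1 0 0 0;0 0 1 0 0 0"
}}

```text
time_s: 15.78
tcp_pos: [0.5379, -0.1899, 0.1891]
ee_rot: [3.091, -0.563, -0.0]
wrist_force: [-0.1, -0.6, 0.5]
gripper_width: 0.0256
grasp_force: 0.0
```

>>> {"op": "play_rows", "data": {
  "rows": "0 0 1 0 0 0;0 0 1 0 0 0;0 0 0 0 0 0"
}}

```text
time_s: 16.03
tcp_pos: [0.5391, -0.1906, 0.2314]
ee_rot: [3.091, -0.563, 0.007]
wrist_force: [0.7, 0.3, -0.3]
gripper_width: 0.0259
grasp_force: 0.0
```

```bash
python3 - <<'E'
from h import *
S=viewer.capture("side")[:,:,::-1]
cv2.imwrite("pics/n.png",cv2.resize(S[70:220,190:340],(600,600),interpolation=cv2.INTER_CUBIC))
a=np.linspace(0,6.28,80)
E=lambda c,r,z:np.c_[c[0]+r*np.cos(a),c[1]+r*np.sin(a),np.full(80,z)]
g=lambda q:((np.array([q.min(0),q.max(0)])-[190,70])*4).round().tolist()
for n,r,z in(("y",.038,.088),("r",.057,.086),("b",.076,.084)): print(n,g(proj("side",E([.5501,-.1571],r,z))))
E
```

```text
y [[250.0, 317.0], [359.0, 394.0]]
r [[223.0, 301.0], [386.0, 417.0]]
b [[195.0, 285.0], [413.0, 439.0]]
```

View pics/n.png

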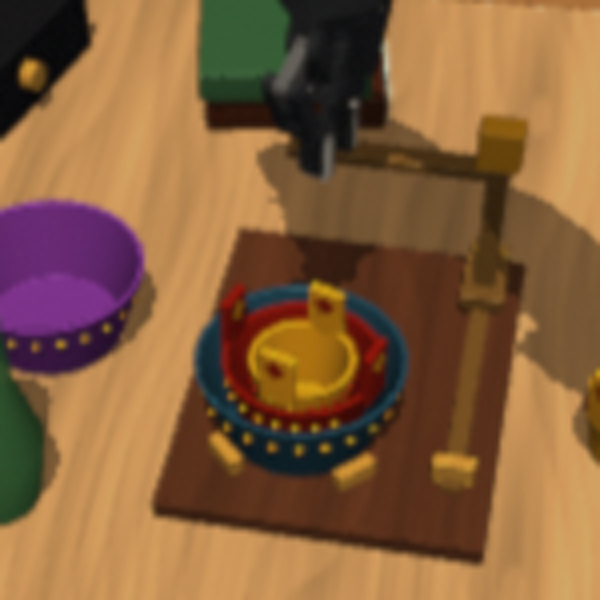

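>>> {"op": "play_rows", "data": {
  "rows": "-0.79 -0.85 0 0 0 0.45;-0.79 -0.85 0 0 0 0.45;-0.79 -0.85 0 0 0 0.45;-0.79 -0.85 0 0 0 0.45;-0.79 -0.85 0 0 0 0.45",
  "jaw": 0.4
}}

```text
time_s: 16.5
tcp_pos: [0.458, -0.2752, 0.2272]
ee_rot: [-3.134, 0.209, 0.001]
wrist_force: [0.2, -0.7, 1.0]
gripper_width: 0.0597
grasp_force: 0.0
```

>>> {"op": "play_rows", "data": {
  "rows": "-0.79 -0.85 0 0 0 0.45;-0.79 -0.85 0 0 0 0.45;0 0 0 0 0 0;0 0 0 0 0 0"
}}

```text
time_s: 16.83
tcp_pos: [0.4266, -0.3094, 0.2275]
ee_rot: [-3.14, 0.075, 0.0]
wrist_force: [0.3, -1.0, -0.9]
gripper_width: 0.06
grasp_force: 0.0
```

>>> {"op": "play_rows", "data": {
  "rows": "0 0 -0.6 0 0 0;0 0 -1 0 0 0;0 0 -1 0 0 0;0 0 -0.8 0 0 0;0 0 -0.35 0 0 0"
}}

```text
time_s: 17.25
tcp_pos: [0.4273, -0.3073, 0.15]
ee_rot: [-3.139, 0.07, 0.005]
wrist_force: [0.0, -0.5, 0.7]
gripper_width: 0.06
grasp_force: 0.0
```

>>> {"op": "play_rows", "data": {
  "rows": "0 0 0 0 0 0;0 0 0 0 0 0;0 0 0 0 0 0;0 0 0 0 0 0",
  "jaw": -1,
  "grip_force": 25
}}

```text
time_s: 17.58
tcp_pos: [0.4279, -0.309, 0.1534]
ee_rot: [3.14, -0.071, 0.002]
wrist_force: [-0.5, -2.2, 1.4]
gripper_width: 0.0235
grasp_force: 27.0
```

>>> {"op": "play_rows", "data": {
  "rows": "0.02 0.4 0 0 0 0;0.03 0.7 0 0 0 0;0.04 0.9 0 0 0 0;0.04 0.9 0 0 0 0;0.04 0.9 0 0 0 0"
}}

```text
time_s: 18.0
tcp_pos: [0.4321, -0.2325, 0.1535]
ee_rot: [3.14, -0.072, 0.005]
wrist_force: [9.2, -4.0, -4.3]
gripper_width: 0.0235
grasp_force: 27.8
```

>>> {"op": "play_rows", "data": {
  "rows": "0.04 0.9 0 0 0 0;0.04 0.9 0 0 0 0;0.03 0.7 0 0 0 0;0.02 0.5 0 0 0 0;0.02 0.4 0 0 0 0"
}}

```text
time_s: 18.42
tcp_pos: [0.4359, -0.164, 0.1535]
ee_rot: [3.14, -0.069, 0.006]
wrist_force: [12.0, -2.8, -9.8]
gripper_width: 0.0237
grasp_force: 27.5
```

>>> {"op": "play_rows", "data": {
  "rows": "0 0.2 0 0 0 0;0 0.2 0 0 0 0;0 0.2 0 0 0 0;0 0 0 0 0 0"
}}

```text
time_s: 18.75
tcp_pos: [0.4364, -0.1528, 0.1535]
ee_rot: [3.139, -0.07, 0.008]
wrist_force: [15.8, -5.2, -12.7]
gripper_width: 0.0234
grasp_force: 27.5
```

>>> {"op": "play_rows", "data": {
  "rows": "0.05 0.15 0 0 0 0;0.03 0.15 0 0 0 0;0 0 0 0 0 0"
}}

```text
time_s: 19.0
tcp_pos: [0.4366, -0.1525, 0.1536]
ee_rot: [3.131, -0.077, 0.008]
wrist_force: [7.5, -47.4, -26.2]
gripper_width: 0.0236
grasp_force: 30.5
```

>>> {"op": "play_rows", "data": {
  "rows": "0 0.1 0 0 0 0;0 0.05 0 0 0 0;0 0 0 0 0 0"
}}

```text
time_s: 19.25
tcp_pos: [0.4366, -0.1523, 0.1537]
ee_rot: [3.126, -0.08, 0.01]
wrist_force: [9.1, -67.8, -40.6]
gripper_width: 0.0237
grasp_force: 35.4
```

>>> {"op": "play_rows", "data": {
  "rows": "0 -0.2 0 0 0 0;0 -0.12 0 0 0 0;0 0 0 0 0 0"
}}

```text
time_s: 19.5
tcp_pos: [0.4366, -0.1527, 0.1535]
ee_rot: [3.137, -0.075, 0.006]
wrist_force: [5.6, -18.8, -10.4]
gripper_width: 0.0237
grasp_force: 27.9
```

>>> {"op": "play_rows", "data": {
  "rows": "0 0 0 0 0 0;0 0 0 0 0 0;0 0 0 0 0 0;0 0 0 0 0 0",
  "jaw": 0.3
}}

```text
time_s: 19.83
tcp_pos: [0.4356, -0.1498, 0.1529]
ee_rot: [-3.14, 0.07, -0.0]
wrist_force: [-0.5, -0.7, 0.2]
gripper_width: 0.0555
grasp_force: 0.0
```

>>> {"op": "play_rows", "data": {
  "rows": "0 0 0.4 0 0 0;0 0 1 0 0 0;0 0 1 0 0 0;0 0 1 0 0 0;0 0 1 0 0 0"
}}

```text
time_s: 20.25
tcp_pos: [0.4353, -0.1503, 0.2422]
ee_rot: [-3.141, 0.072, 0.0]
wrist_force: [0.2, -0.3, 0.3]
gripper_width: 0.0556
grasp_force: 0.0
```

```bash
python3 - <<'E'
from h import *
S=viewer.capture("side")[:,:,::-1]
cv2.imwrite("pics/f.png",cv2.resize(S[70:250,170:370],(800,600)[:2] if 0 else (660,594),interpolation=cv2.INTER_CUBIC))
th=-.044; M=np.array([[np.cos(th),-np.sin(th)],[np.sin(th),np.cos(th)]])
q=np.array([.55,-.157])+M@[-.115,0]; print("grip px if home",(proj("side",[*q,.182])-[170,70])*3.3)
E
```

```text
grip px if home [[463.42180526 225.534027  ]]
```

View pics/f.png

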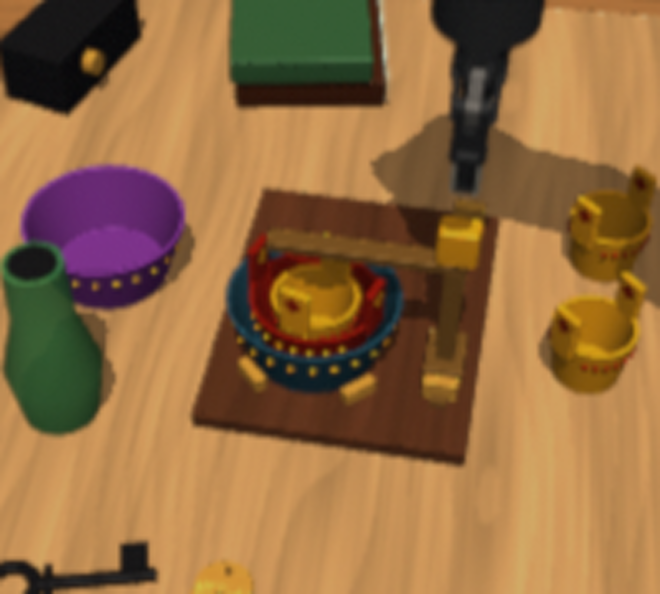

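```bash
python3 -c "
from station import manip
print(manip.close_job())"
```

```text
the job is handed in; nothing more can be done
None
```

The red bowl is nested in the blue one and the yellow in the red, the keeper is pushed to its end stop with its bar over the nest, and the job was handed in at about 20 s of the 67 s allowed; the hand-in call returned no verdict.

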